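# Unlock the capsule dispenser and hold its spring slide out at the clip

### The job

Lift the shutter plate straight up out of the capsule dispenser, which it locks, and stand it upright in the groove of the wooden stand. Then pull the dispenser's spring-loaded slide out by its handle until its pointer is level with the little clip on the rail, and keep holding it there: finish while still holding the handle, for the spring would draw it back. Leave the clip where it is set and do not move the other things on the worktop.

Things in the scene. Friction and masses are not known exactly. Their poses are not given: they have to be found in the camera images.
- dispenser: Fixed grey capsule dispenser, yaw within 0.3 of 0. Origin on the worktop under the shutter plate's slot; the slide pulls to its -x (front). Housing x -15 to +111, y +-58 mm, 76 high (lid to 79); in front a 12 mm high base, y +-68, to x = -156 with two low steel rails (top z 22). The slot in the housing's top is 9 mm (x) by 69 mm (y) and reaches down to z = 12.
- plate_center (a point): Centre of the loose steel shutter plate: 6 thick (x) x 64 wide (y) x 108 tall (z) mm, 0.12 kg; its top 18 mm is a black grip strip 8 thick. At the start it stands in the dispenser's slot, lower edge 12 and top 120 mm above the worktop, 44 mm out of the housing; it leaves the slot after rising 64 mm. It locks the slide, which moves 5 mm at most while the plate is in.
- groove (a point): Middle of the floor of the groove in the fixed light wooden stand (80 x 120 x 45 mm high), 13 mm above the worktop. The groove runs along its y through the whole block, 10 mm wide in x, 32 deep, its mouth bevelled to 26 mm. A plate standing in it has its lower edge at this height and may lean a few degrees. Yaw within 0.3 of 0.
- slide (a joint): How far the dispenser's slide is pulled out (m): 0 = home, end stop at 0.10. Moves along the dispenser's -x. A spring pulls it home: about 4 N at 0, rising 0.8 N per 10 mm (about 9 N at 65 mm).
- handle (a point): Middle of the slide's black handle: a level round bar 12 mm thick, 64 long along the dispenser's y, on two posts 52 mm apart; 66 mm above the worktop, 26 mm free below the bar between the posts, 34 mm free between bar and housing when home. Rides with the slide. Pinch it from above, one finger in front of the bar and one behind.
- pointer (a point): Tip of the slide's pointer, a small black tongue 4 mm wide in x, at the slide's right edge (dispenser's -y), 25 mm behind the handle bar (+x), 27 mm above the worktop.
- clip (a joint): Setting of the clip on the right-hand rail (m), counted like the slide: the pointer is level with the clip's fin when slide equals clip. Set between 0.040 and 0.065 at the start; it is stiff and must not be moved.
- clip_fin (a point): The clip's fin, the mark: a black upright rib 4 mm wide in x on a black block 16 x 10 x 13 mm, just outside the pointer's path, 27 mm above the worktop; the mark is the fin's middle in x.
- pepper: Bystander: dark wooden pepper mill, 58 mm wide, 150 high; origin under its middle.
- spice_jar: Bystander: spice jar with a red cap, 45 mm wide, 106 high; origin under its middle.
- mug_dotted: Bystander: white mug with dots, 82 mm wide, 91 high; origin under it.
- mug_black: Bystander: black mug, 78 mm wide, 78 high; origin under it.
- salt: Bystander: glass salt shaker, 44 mm wide, 90 high; origin under its middle.
- biscuit: Bystander: red wrapped biscuit bar, 28 x 90 x 13 mm; origin under its middle.

How it is judged (in metres and radians):
On the way, in this order (a step that is already met when the one before it is completed fails the run):
1. the shutter plate is lifted clear out of the dispenser's slot (z of plate_center in the frame of dispenser above 0.132 m), for 0.05 s.
2. the plate stands upright in the stand's groove, on its floor, let go (x of plate_center in the frame of groove between -0.013 and 0.013 m and y of plate_center in the frame of groove between -0.035 and 0.035 m and z of plate_center in the frame of groove between 0.047 and 0.061 m and angle between plate_center's own z axis and vertical below 0.25 rad and contact force between the fingers and plate below 0.1 N), for 0.3 s.
At the end, for the whole second after the job is handed in: Plate released in the groove: within 13 mm across, 35 mm along, 7 mm in height, 0.25 rad of upright. Slide's pointer within 6 mm of the middle of the clip's fin and still; fingers hold the slide against its spring (over 3 N) through the last second, the plate not touching it (all of step 2 and x of pointer in the frame of clip_fin between -0.006 and 0.006 m and velocity of joint slide between -0.01 and 0.01 m/s and contact force between the fingers and slide above 3 N and contact force between plate and slide below 0.1 N); the arm keeps its last pose, push and grip.
It fails at once if another thing on the worktop was moved more than 30 mm (distance of any of pepper, spice_jar, mug_dotted, mug_black, salt, biscuit from where it was at the start of the episode above 0.03 m).
It fails at once if the clip was moved from its setting (more than 5 mm) (distance of clip_fin from where it was at the start of the episode above 0.005 m).
It also fails if it takes over 64 s, if anything falls off the work surface, if the arm or the gripper's body presses on something with over 40 N, if the wrist force passes 120 N, or if a joint passes its speed limit or range.

### The arm

A 6-joint arm with a two-finger parallel gripper is mounted at the origin on a cart in front of the work surface, level with it; the furniture and walls round the work are solid. World frame = base frame: x ahead of the robot, y to its left, z up, the work surface at z = 0. Lengths are in mm, angles in rad, forces in N, time in s.
With the tool pointing down it reaches from about 400 to 925 mm from the base axis. Payload 3.4 kg.
Tool frame: the origin (TCP) lies on the centre line of the jaws, within the pads' length; the fingertips stand 14 mm ahead of it and the grasp point (between the pads) lies 5 mm behind it; z points along the fingers, y is the line along which they close (so a half turn about z gives the same grasp; the last joint's range is limited). The gripper opens to 85 mm and grips with 20 to 120 N. Pads are 22 mm wide; open, the fingers measure 114 mm over their backs; the gripper's body (76 mm by 85 mm) begins 54 mm behind the grasp point. The pads swing forward as they close: fully open they stand 13 mm farther back than shut.
Start: joints at [-1.319, 0.307, 1.506, -0, 1.328, -0.073], TCP at [184.015, -544.766, 245.305] pointing down, gripper open.
Joint ranges: [-3.12, 3.12], [-1.05, 2.28], [0.14, 2.33], [-1.42, 4.57], [0.1, 2.73], [-2.68, 2.68]. Speed limits (rad/s): [2.57, 2.57, 3.14, 3.14, 3.14, 3.14].

### API

Orientations are given as a unit quaternion [w, x, y, z].
In Python, from rig import r, imaging gives the robot as it stands.
- The arm moves only by the tool drive_tool, never from a script. Its argument "targets" is one flat list of numbers, 5 for each row, row after row: the closure, from 0 (fully open) to 1 (shut), then the shift along the tool's x, y, z in cm, then the turn about the tool's z in degrees. In form: [fingers, x, y, z, yaw, fingers, x, y, z, yaw, ...]. A call has 1 to 5 rows; each row is the pose to reach, as a shift and turn from the pose commanded when the call began, along the tool's axes at that moment; what a row does not reach only later rows make up. A row lasts 1/8 s, in which the tool goes at most 62.5 mm and 10.7 degrees, less where a joint would pass 70% of its speed; a pose out of reach is approached as far as the arm can. A call with a gripper value outside its range is refused whole. The fingers move at their own pace and stop on an object; "grip_force" is the grip in N (left out, the last holds). Time passes only in rows, so rows that repeat a pose let the fingers close. It gives the time, the measured TCP pose, the force, the opening and the grip force at its end, in the units of the state.
- r.state(): the state, without advancing time (a new reading comes with each control period).
- imaging.grab_frame(name): name is "scene" or "top"; returns (picture, depth): 400x640x3 uint8, red, green, blue; 400x640 float32, mm along the optical axis (not along the pixel's ray), 0 where there is no reading.
- imaging.calibration(name): a dict with "intrinsics" (3x3 intrinsics, pixels), "origin" and "attitude" of the camera in the world. Camera axes: x right, y up, looking along -z (the intrinsics and any distortion apply to the point x, -y, -z); pixel columns grow to the right and rows downward; lengths in mm; the calibration is good to about 2 mm. A picture is of the moment at which its call begins. calibration takes no time and is no camera call.
- r.job_done(): hands the job in; it is judged then, once.
The state is a dict: "t": time; "joint_pos": joint angles; "qvel": joint speeds; "joint_torque": joint torques, N m; "position": TCP position; "ee_rot": TCP orientation; "contact_force": force on the tool from outside, world axes, zero at the start; "torque": the same for the moment, N m; "finger_gap": finger opening in mm; "grip_force": force on a finger pad.
Only numpy, scipy, OpenCV 4.12 (cv2) and the standard library are available. Lean on these libraries where they do the work, as an engineer would, in place of code of your own. Each camera call takes 0.05 s, during which the arm holds its last target. There are 200 camera calls.

## Working session

There is one attempt and no reset: what is moved stays moved. The work goes in short steps, Python scripts to look and compute and a tool call to move; the robot and the scene stay as the last step left them, time stands still between calls to the robot, and variables do not carry over. Pictures are saved under pics/ and viewed, at most 10 in all, crops included, and the job is handed in when it is done.

Besides the shell and the picture viewer there is one more tool, called after ">>>" as a command line: name --argument value ..., lists and objects as JSON in quotes. drive_tool: Moves the arm, as the interface text tells. Its arguments: {"type":"object","properties":{"targets":{"type":"array"},"grip_force":{"type":"number"}},"required":["targets"]}

```bash
ls; mkdir -p pics; cat > h.py <<'E'
from rig import r, imaging
import numpy as np, cv2
def grab(n):
    p,d=imaging.grab_frame(n); c=imaging.calibration(n)
    return p,d,c
def rotm(a):
    a=np.array(a,float)
    if a.shape==(3,3): return a
    from scipy.spatial.transform import Rotation as R
    return R.from_quat([a[1],a[2],a[3],a[0]]).as_matrix()
def cloud(d,c):
    K=np.array(c["intrinsics"]);v,u=np.mgrid[0:d.shape[0],0:d.shape[1]]
    x=(u-K[0,2])/K[0,0]*d;y=(v-K[1,2])/K[1,1]*d
    P=np.stack([x,-y,-d],-1)@rotm(c["attitude"]).T+np.array(c["origin"])
    P[d==0]=np.nan
    return P
def save(n,p): cv2.imwrite("pics/"+n,p[...,::-1])
E
python3 - <<'E'
from h import *
print(r.state())
for n in("scene","top"):
    p,d,c=grab(n);save(n+"0.png",p);np.savez(n+"0.npz",p=p,d=d);print(c)
E
```

```text
pics
{'t': 0.0, 'joint_pos': array([-1.31849349e+00,  3.07569367e-01,  1.50766537e+00,  5.07364332e-06,
        1.32836942e+00, -7.34851592e-02]), 'qvel': array([ 0.00100465, -0.00116803,  0.00102612,  0.00032009, -0.00151389,
       -0.00116748]), 'joint_torque': array([ 2.96725091e-03, -4.57550991e+01, -2.51918203e+01,  5.45506591e-04,
        1.32375763e-02,  8.37418668e-06]), 'position': array([ 183.85459135, -544.12348218,  244.38609446]), 'ee_rot': array([-1.00195704e-03,  9.86761684e-01,  1.62173882e-01, -8.73513892e-05]), 'contact_force': array([-0.04200273, -0.32914035, -0.82321459]), 'torque': array([-0.01608629,  0.01213937,  0.02263801]), 'grip_force': 0.0, 'finger_gap': 85.14980269542161}
{'intrinsics': array([[491.42086057,   0.        , 309.77548507],
       [  0.        , 491.42086057, 203.35690714],
       [  0.        ,   0.        ,   1.        ]]), 'origin': array([-483.26741213,  679.31859844, 1260.62310111]), 'attitude': array([-0.41285627, -0.17047817,  0.35316403,  0.82204748])}
{'intrinsics': array([[382.65519518,   0.        , 329.91497087],
       [  0.        , 382.65519518, 193.4671047 ],
       [  0.        ,   0.        ,   1.        ]]), 'origin': array([ 294.40853921,  -77.28318426, 1387.72188542]), 'attitude': array([ 0.70903928,  0.05204432, -0.06349818, -0.70037324])}
```

View pics/scene0.png

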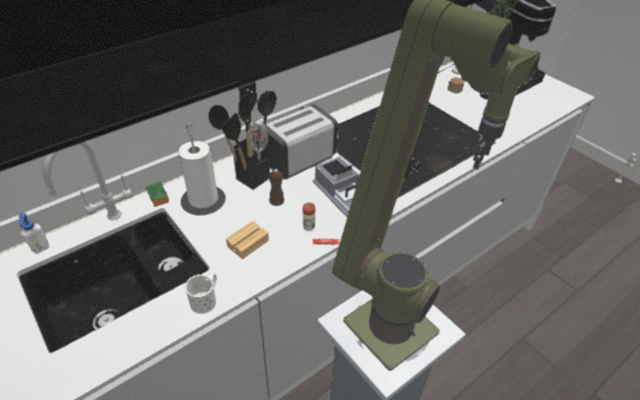

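View pics/top0.png

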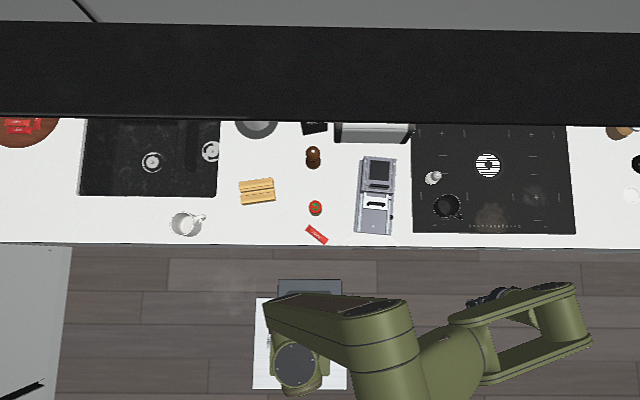

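The top view shows the dispenser at about px (376,195), the stand at (257,190), the spice jar at (316,208) and the biscuit at (317,235). The overhead cupboard sits behind them.

```bash
python3 - <<'E'
from h import *
z=np.load("top0.npz");p,d=z["p"],z["d"];P=cloud(d,imaging.calibration("top"))
def reg(u0,u1,v0,v1,zl,zh):
    q=P[v0:v1,u0:u1].reshape(-1,3);m=(q[:,2]>zl)&(q[:,2]<zh);return q[m]
print("table z",np.nanmedian(P[215:240,265:300,2]))
def rect(q,n):
    r_=cv2.minAreaRect(q[:,:2].astype(np.float32));print(n,len(q),r_,"z",np.median(q[:,2]),q[:,:2].min(0),q[:,:2].max(0))
rect(reg(230,285,170,212,35,60),"stand top")
rect(reg(345,405,150,200,65,95),"housing top")
rect(reg(345,405,150,240,95,140),"plate")
rect(reg(345,405,150,240,6,40),"base")
rect(reg(345,405,195,240,50,80),"handle")
for n,b in dict(pepper=(300,325,140,172),jar=(305,328,195,220)).items(): rect(reg(*b,60,160),n)
a=cv2.resize(p[145:245,225:415],None,fx=4,fy=4,interpolation=cv2.INTER_CUBIC)
z=np.load("scene0.npz");b=cv2.resize(z["p"][150:260,215:365],None,fx=4,fy=4,interpolation=cv2.INTER_CUBIC)
save("topc.png",a);save("scenec.png",b)
zz=P[145:245,345:410,2]
np.set_printoptions(linewidth=250)
print(np.nan_to_num(zz[2:96:3,6:56:3]).astype(int))
E
```

```text
table z 1.005933091880479
stand top 681 ((524.4080810546875, 166.37510681152344), (81.0636978149414, 121.78923797607422), 8.714442253112793) z 44.659282107772924 [475.57339247 100.7246453 ] [569.95280836 230.92055659]
housing top 1106 ((582.8109741210938, -266.1112976074219), (117.3509292602539, 126.54331970214844), 84.8874282836914) z 78.02334525561628 [ 515.55075679 -327.00621886] [ 649.26480985 -205.33132293]
plate 65 ((534.4829711914062, -261.974365234375), (62.957481384277344, 8.102130889892578), 85.4942398071289) z 118.67691829610112 [ 528.99500998 -293.13115345] [ 538.77077735 -230.69265687]
base 1682 ((525.0408325195312, -262.6344299316406), (215.34542846679688, 336.37811279296875), 88.76134490966797) z 14.756168429706236 [ 358.06762006 -373.40058786] [ 690.94728252 -153.89740674]
handle 64 ((479.80426025390625, -256.81048583984375), (59.61734390258789, 11.996051788330078), 85.50074768066406) z 71.42164854256305 [ 471.63240101 -286.24808792] [ 487.15134996 -226.93118432]
pepper 200 ((642.0726318359375, -34.7846794128418), (47.839447021484375, 47.50820541381836), 49.8338584899
[... 1845 characters left out ...]
 18  22  13  15  14  16  16  13  13  16  22  15   1  -1   2]
 [  5  10   8  22  12  13  13  16  15  14  15  12  22  36   6   1   1]
 [  3  10  16  22  21  10  15  13  14   9  11  12  22  17  -1   2   0]
 [  0  10  22  13  13  16  17  13  16  11   9  17  19  15   1   3   0]
 [  0  15  23  15  11  14  10  15  12  10  13  16  19  16   3   2   0]
 [  0  12  18  13  14  15   9  14  15  11  13  13  18  17   2   0   0]
 [  1  12  22  11  11  13  10  14  13  14  14  12  25  14  -2   4  -5]
 [  7   6   0   1   3   0   7   2  -2   4  15  15  20  16   3   2   0]
 [ -2   0   2  -3   4   0   5   1  -2  -2  -2   2   0   0  -1   0   3]
 [  1  -1  -3   0   0   1   0   0   3  -2   1   0  -2   0   2  -1   0]]
```

View pics/topc.png

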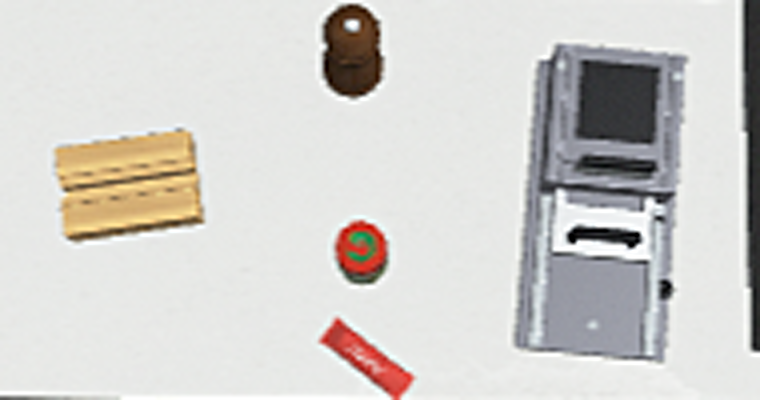

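View pics/scenec.png

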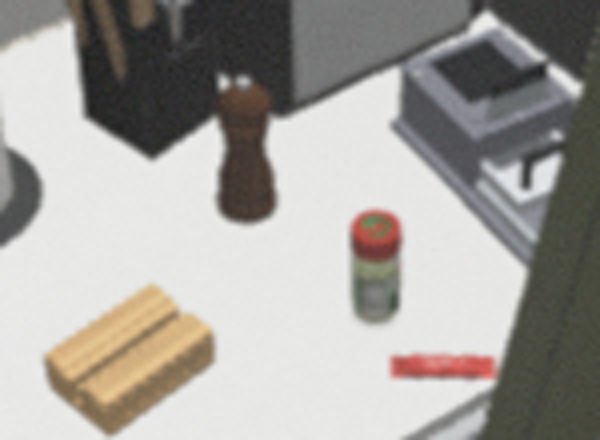

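```bash
cat >> h.py <<'E'
def plan(target, ydeg):
    """tool-frame shift (cm) and turn (deg) to target TCP with tool y along world ydeg (mod 180), tool vertical"""
    s=r.state();R=rotm(s["ee_rot"]);d=R.T@(np.array(target)-s["position"])/10
    cur=np.degrees(np.arctan2(R[1,1],R[0,1]));t=-((ydeg-cur+90)%180-90)
    print("shift cm",d.round(2),"turn",round(t,1),"cur y",round(cur,1),"F",s["contact_force"].round(1),"gap",round(s["finger_gap"],1),"t",s["t"],"pos",s["position"].round(1),"tilt",R[2,2].round(4))
E
python3 - <<'E'
from h import *
z=np.load("top0.npz");p,d=z["p"],z["d"];P=cloud(d,imaging.calibration("top"))
q=P[170:212,230:285].reshape(-1,3);a=np.radians(8.7)
R=np.array([[np.cos(a),np.sin(a)],[-np.sin(a),np.cos(a)]])
l=(q[:,:2]-[524.4,166.4])@R.T
for x in range(-42,44,4):
    m=(abs(l[:,0]-x)<=2)&(abs(l[:,1])<50);print(x,np.nanmedian(q[m,2]).round(1),end="; ")
print()
# dark pixels right side of dispenser
q=P.reshape(-1,3);a=np.radians(-4.8);R=np.array([[np.cos(a),np.sin(a)],[-np.sin(a),np.cos(a)]])
l=((q[:,:2]-[534.5,-262])@R.T).reshape(400,640,2);g=p.max(-1)
m=(g<90)&(l[...,1]<-35)&(l[...,1]>-85)&(l[...,0]<-15)&(l[...,0]>-150)
for v,u in zip(*np.nonzero(m)): print(u,v,g[v,u],l[v,u].round(0),P[v,u,2].round(0))
print("cupboard",P[110,200:400:40].round(0).tolist())
plan([534.5,-262,240],-4.8)
E
```

```text
-42 2.7; -38 36.0; -34 45.8; -30 45.9; -26 45.4; -22 45.2; -18 45.6; -14 43.9; -10 41.2; -6 39.1; -2 35.1; 2 14.0; 6 30.9; 10 41.4; 14 44.1; 18 46.7; 22 47.4; 26 47.2; 30 46.9; 34 46.2; 38 44.7; 42 41.4; 
389 199 27 [-30. -51.] 35.0
390 199 52 [-29. -55.] 31.0
384 210 79 [-69. -38.] 20.0
386 210 67 [-67. -46.] 12.0
390 215 49 [-87. -59.] 33.0
391 215 18 [-85. -64.] 23.0
391 216 35 [-90. -62.] 35.0
392 216 20 [-90. -66.] 35.0
390 217 50 [-93. -61.] 23.0
391 217 7 [-93. -63.] 31.0
392 217 62 [-93. -66.] 33.0
390 218 50 [-97. -60.] 29.0
391 218 45 [-96. -64.] 25.0
392 218 79 [-96. -68.] 27.0
390 219 78 [-99. -62.] 18.0
391 219 85 [-99. -65.] 19.0
cupboard [[616.0, 204.0, 565.0], [619.0, 115.0, 563.0], [621.0, 25.0, 561.0], [623.0, -65.0, 561.0], [624.0, -156.0, 563.0]]
shift cm [ 42.25 -15.51   0.48] turn -66.5 cur y -71.3 F [-0.4  0.5  0.9] gap 85.4 t 0.1 pos [ 183.9 -544.2  244.4] tilt -1.0
```

>>> drive_tool --targets '[0,42.25,-15.5,0.5,-66.5,0,42.25,-15.5,0.5,-66.5,0,42.25,-15.5,0.5,-66.5,0,42.25,-15.5,0.5,-66.5,0,42.25,-15.5,0.5,-66.5]' --grip_force 60

```text
t: 0.72
position: [428.7, -347.4, 241.5]
ee_rot: [-0.0, 0.805, 0.593, -0.0]
contact_force: [0.6, -1.1, 0.3]
finger_gap: 85.5
grip_force: 0.0
```

```bash
python3 -c "
from h import *
plan([534.5,-262,240],-4.8)"
```

```text
shift cm [11.29  7.57  0.15] turn -12.5 cur y -17.3 F [ 0.6 -1.1  0.3] gap 85.5 t 0.725 pos [ 428.7 -347.4  241.5] tilt -1.0
```

>>> drive_tool --targets '[0,11.3,7.6,0.15,-12.5,0,11.3,7.6,0.15,-12.5,0,11.3,7.6,0.15,-12.5,0,11.3,7.6,0.15,-12.5,0,11.3,7.6,0.15,-12.5]'

```text
t: 1.35
position: [532.8, -265.1, 240.0]
ee_rot: [-0.0, 0.738, 0.674, -0.001]
contact_force: [0.3, 0.1, -0.5]
finger_gap: 85.0
grip_force: 0.0
```

```bash
python3 -c "
from h import *
plan([534.5,-262,104.5],-4.8)"
```

```text
shift cm [ 0.33  0.16 13.55] turn -0.4 cur y -5.2 F [ 0.3  0.1 -0.5] gap 85.0 t 1.35 pos [ 532.8 -265.1  240. ] tilt -1.0
```

>>> drive_tool --targets '[0,0.3,0.2,5,-0.4,0,0.3,0.2,10,-0.4,0,0.3,0.2,12.5,-0.4,0,0.3,0.2,13.5,-0.4,0,0.3,0.2,13.5,-0.4]'

```text
t: 1.98
position: [535.7, -262.3, 105.3]
ee_rot: [-0.0, 0.736, 0.677, -0.0]
contact_force: [0.1, 0.9, 0.4]
finger_gap: 85.5
grip_force: 0.0
```

```bash
python3 - <<'E'
from h import *
plan([534.5,-262,104.5],-4.8)
p,d,c=grab("top");P=cloud(d,c)
p2,d2,c2=grab("scene")
a=cv2.resize(p[145:245,320:440],None,fx=3.3,fy=5,interpolation=cv2.INTER_CUBIC) if 0 else cv2.resize(p[150:245,330:430],None,fx=4,fy=4,interpolation=cv2.INTER_CUBIC)
b=cv2.resize(p2[130:225,270:370],None,fx=4,fy=4,interpolation=cv2.INTER_CUBIC)
save("g1.png",np.hstack([a,b]))
E
```

```text
shift cm [ 0.02 -0.12  0.08] turn -0.0 cur y -4.8 F [0.1 0.9 0.4] gap 85.5 t 1.975 pos [ 535.7 -262.3  105.3] tilt -1.0
```

View pics/g1.png

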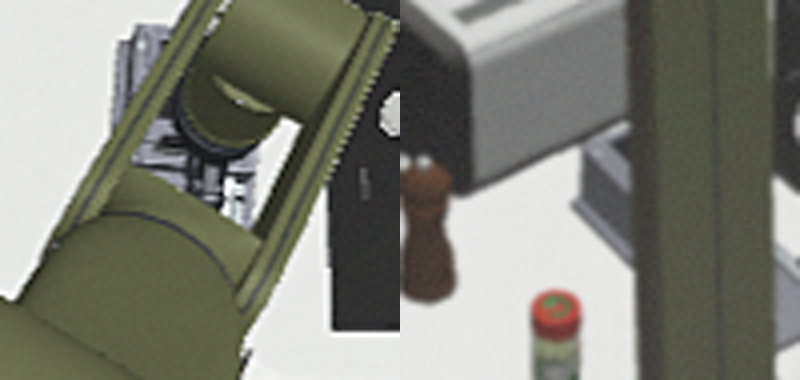

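The arm hides the grasp in both views, so the clip has to be measured while the arm is over at the stand. I'll close on the plate here.

>>> drive_tool --targets '[1,0,-0.1,0.1,0,1,0,-0.1,0.1,0,1,0,-0.1,0.1,0,1,0,-0.1,0.1,0,1,0,-0.1,0.1,0]'

```text
t: 2.7
position: [535.6, -261.3, 104.6]
ee_rot: [0.0, 0.736, 0.677, 0.0]
contact_force: [-0.2, 0.5, 3.4]
finger_gap: 7.2
grip_force: 59.0
```

>>> drive_tool --targets '[1,0,0,-2,0,1,0,0,-4.5,0,1,0,0,-7.5,0,1,0,0,-11,0,1,0,0,-14.5,0]'

```text
t: 3.32
position: [534.1, -260.9, 249.3]
ee_rot: [-0.001, 0.736, 0.677, -0.0]
contact_force: [0.3, -1.5, -0.9]
finger_gap: 7.2
grip_force: 58.6
```

```bash
python3 -c "
from h import *
plan([525,166.4,249],8.7)"
```

```text
shift cm [42.51 -4.44  0.09] turn -13.4 cur y -4.7 F [ 0.3 -1.5 -0.9] gap 7.2 t 3.325 pos [ 534.1 -260.9  249.3] tilt -1.0
```

>>> drive_tool --targets '[1,4,-0.4,0,-1.3,1,8.5,-0.9,0,-2.7,1,13,-1.4,0,-4,1,17.5,-1.8,0,-5.4,1,22,-2.3,0,-6.8]'

```text
t: 3.95
position: [530.2, -38.7, 249.0]
ee_rot: [-0.0, 0.694, 0.72, -0.0]
contact_force: [-0.1, 1.2, -0.4]
finger_gap: 6.8
grip_force: 58.6
```

```bash
python3 -c "
from h import *
plan([525,166.4,249],8.7)"
```

```text
shift cm [20.52  0.24  0.  ] turn -6.6 cur y 2.1 F [-0.1  1.2 -0.4] gap 6.8 t 3.95 pos [530.2 -38.7 249. ] tilt -1.0
```

>>> drive_tool --targets '[1,4.5,0.05,0,-1.5,1,9,0.1,0,-3,1,14,0.2,0,-4.5,1,18,0.2,0,-6,1,20.5,0.2,0,-6.6]'

```text
t: 4.58
position: [524.5, 166.8, 248.9]
ee_rot: [-0.0, 0.651, 0.759, -0.0]
contact_force: [0.2, -0.5, -1.2]
finger_gap: 7.2
grip_force: 58.6
```

```bash
python3 - <<'E'
from h import *
plan([525,166.4,249],8.7)
p,d,c=grab("top")
p2,d2,c2=grab("scene");np.savez("s2.npz",p=p2,d=d2)
ds=[d];ps=[p.astype(float)]
for i in range(9):
    a,b,_=grab("top");ps.append(a.astype(float));ds.append(b)
p=np.mean(ps,0);d=np.median(ds,0);np.savez("t2.npz",p=p,d=d)
a=cv2.resize(p[185:245,355:405].astype(np.uint8),None,fx=8,fy=8,interpolation=cv2.INTER_CUBIC)
b=cv2.resize(p2[120:240,200:300],None,fx=4,fy=4,interpolation=cv2.INTER_CUBIC)
save("g2.png",np.hstack([a,b]))
E
```

```text
shift cm [-0.04  0.05 -0.01] turn 0.1 cur y 8.8 F [ 0.2 -0.5 -1.2] gap 7.2 t 4.575 pos [524.5 166.8 248.9] tilt -1.0
```

View pics/g2.png

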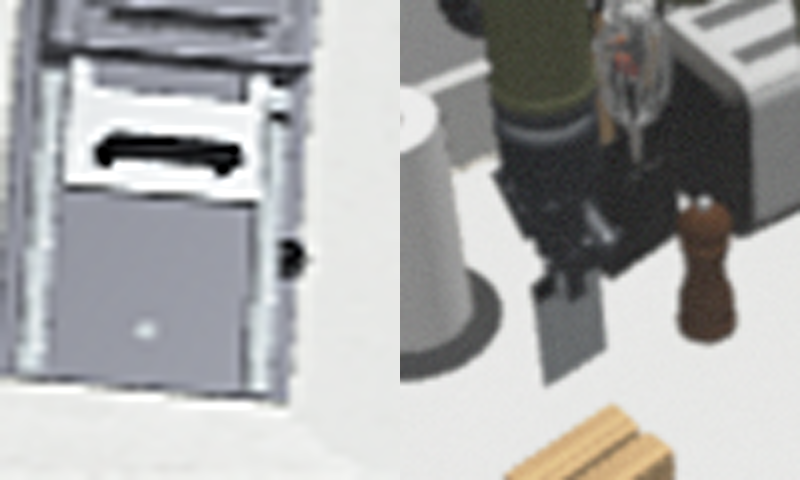

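The plate hangs upright in the gripper above and behind the stand in the scene view. In the top view the pointer is at px (390,199) and the clip at (391.4,217.3). Lowering into the groove.

>>> drive_tool --targets '[1,0,0.05,4,0,1,0,0.05,7.5,0,1,0,0.05,9.5,0,1,0,0.05,10.5,0,1,0,0.05,11,0]'

```text
t: 5.75
position: [525.9, 164.6, 139.2]
ee_rot: [0.0, 0.652, 0.758, 0.0]
contact_force: [0.1, 0.2, -0.3]
finger_gap: 7.1
grip_force: 58.5
```

>>> drive_tool --targets '[1,0,0,0.8,0,1,0,0,1.6,0,1,0,0,2.4,0,1,0,0,2.9,0,1,0,0,2.9,0]'

```text
t: 6.38
position: [525.3, 164.8, 109.8]
ee_rot: [-0.0, 0.652, 0.759, -0.0]
contact_force: [-0.5, 0.2, -0.2]
finger_gap: 7.0
grip_force: 58.6
```

```bash
python3 - <<'E'
from h import *
plan([525,166.4,105.6],8.7)
p2,d2,c2=grab("scene")
b=cv2.resize(p2[170:270,200:310],None,fx=5,fy=5,interpolation=cv2.INTER_CUBIC)
save("g3.png",b)
E
```

```text
shift cm [ 0.16 -0.    0.42] turn -0.0 cur y 8.7 F [-0.5  0.2 -0.2] gap 7.0 t 6.375 pos [525.3 164.8 109.8] tilt -1.0
```

View pics/g3.png

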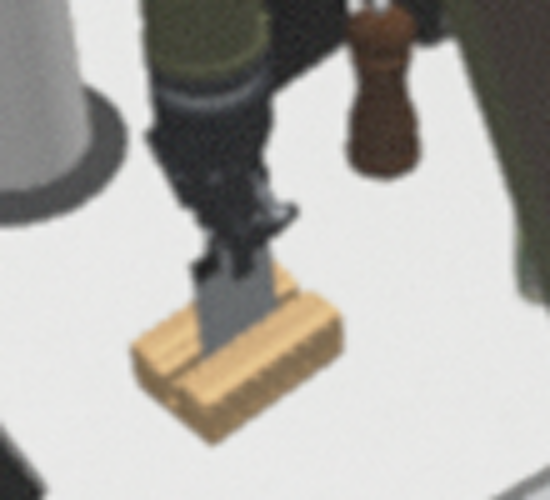

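The plate is in the groove (its lower edge disappears at about px (205,350) of the crop) and there is no side force. It still has about 4 mm to go to the floor.

>>> drive_tool --targets '[1,0,0,0.2,0,1,0,0,0.35,0,1,0,0,0.45,0,1,0,0,0.45,0]'

```text
t: 6.92
position: [525.6, 164.8, 105.8]
ee_rot: [-0.0, 0.652, 0.759, -0.0]
contact_force: [0.7, -0.7, -0.5]
finger_gap: 6.9
grip_force: 58.6
```

>>> drive_tool --targets '[1,0,0,0.1,0,0.5,0,0,0.1,0,0,0,0,0.1,0,0,0,0,0.1,0,0,0,0,0.1,0]'

```text
t: 7.55
position: [525.6, 164.8, 104.8]
ee_rot: [-0.0, 0.652, 0.759, -0.0]
contact_force: [0.4, -0.3, -0.1]
finger_gap: 78.5
grip_force: 0.0
```

>>> drive_tool --targets '[0,0,0,0,0,0,0,0,-2,0,0,0,0,-6,0,0,0,0,-10,0,0,0,0,-13,0]'

```text
t: 8.18
position: [526.0, 164.9, 236.7]
ee_rot: [0.001, 0.652, 0.759, 0.001]
contact_force: [0.7, 0.8, -0.3]
finger_gap: 85.6
grip_force: 0.0
```

```bash
python3 - <<'E'
from h import *
z=np.load("t2.npz");p,d=z["p"],z["d"];c=imaging.calibration("top");K=np.array(c["intrinsics"]);O=np.array(c["origin"]);A=rotm(c["attitude"])
def atz(u,v,Z):
    w=A@np.array([(u-K[0,2])/K[0,0],-(v-K[1,2])/K[1,1],-1]);return (O+w*(Z-O[2])/w[2])[:2]
P=cloud(d,c);q=P[145:245,345:410].reshape(-1,3)
for zl,zh,b in((66,95,(515,660,-340,-200)),(55,80,(460,495,-300,-220))):
    m=(q[:,2]>zl)&(q[:,2]<zh)&(q[:,0]>b[0])&(q[:,0]<b[1])&(q[:,1]>b[2])&(q[:,1]<b[3]);print(cv2.minAreaRect(q[m,:2].astype(np.float32)))
g=p.max(-1)
a=np.radians(-4.8);ex=np.array([np.cos(a),np.sin(a)])
for n,(u0,u1,v0,v1) in dict(ptr=(387,394,196,203),clip=(388,396,211,224)).items():
    s=g[v0:v1,u0:u1];print(n);print(s.astype(int))
    w=np.clip(130-s,0,None);vv,uu=np.mgrid[v0:v1,u0:u1];uc=(w*uu).sum()/w.sum();vc=(w*vv).sum()/w.sum()
    print(uc,vc,[(atz(uc,vc,Z)-[534.5,-262])@ex for Z in(15,20,27,32)])
for h in (-30,):print("1px in x:",(atz(391,210,27)-atz(391,211,27))@ex)
# handle bar
s=g[199:210,366:387];w=np.clip(110-s,0,None);vv,uu=np.mgrid[199:210,366:387];uc=(w*uu).sum()/w.sum();vc=(w*vv).sum()/w.sum();print("bar",uc,vc,atz(uc,vc,66),atz(uc,vc,70))
E
```

```text
((582.314208984375, -266.02764892578125), (115.64949798583984, 125.52374267578125), 85.22093200683594)
((479.8624267578125, -256.7151184082031), (59.67525100708008, 11.397907257080078), 85.0759048461914)
ptr
[[255 246 246 222 170 166 168]
 [238 211 217 224 191 161 200]
 [219 188 228 212 178 161 195]
 [238 134  26  49 135 168 198]
 [213 156 176 107 128 167 175]
 [213 177 227 198 167 164 176]
 [203 166 222 192 162 158 224]]
389.5081888246628 199.114161849711 [np.float64(-26.623129713353936), np.float64(-27.453898872491354), np.float64(-28.616975695283823), np.float64(-29.447744854421252)]
clip
[[217 210 180 163 169 225 237 234]
 [222 220 188 162 167 222 235 232]
 [227 205 175 166 202 235 237 234]
 [230 209 183 177 207 237 237 233]
 [229 166  49  15 126 230 240 233]
 [233 188  91  39  18 214 244 235]
 [233 172  49   7  59 162 226 232]
 [241 182  52  45  77 219 242 234]
 [237 175  74  84 160 233 237 233]
 [233 207 173 181 234 242 234 233]
 [231 201 163 170 227 239 233 232]
 [242 219 161 168 224 237 233 231]
 [221 188 162 159 222 238 233 232]]
390.9083139083139 216.78535353535358 [np.float64(-90.50124171144182), np.float64(-91.09934133760088), np.float64(-91.93668081422352), np.float64(-92.53478044038252)]
1px in x: 3.6031091179389834
bar 375.50592910044105 203.64741616043938 [ 478.86653788 -257.22930714] [ 478.30830244 -256.68472624]
```

```bash
python3 - <<'E'
from h import *
c=imaging.calibration("scene");K=np.array(c["intrinsics"]);A=rotm(c["attitude"]);O=np.array(c["origin"])
def proj(X):
    q=A.T@(np.array(X)-O);return K[0,2]+K[0,0]*q[0]/-q[2],K[1,2]-K[1,1]*q[1]/-q[2]
print("clip",proj([438,-318,27]),"ptr",proj([501,-312,27]))
p,d,_=grab("scene")
b=cv2.resize(p[150:250,210:390],None,fx=4,fy=4,interpolation=cv2.INTER_CUBIC)
save("g4.png",b)
plan([479.8,-257.2,200],-4.8)
E
```

```text
clip (np.float64(371.7277456448692), np.float64(194.44143380239728)) ptr (np.float64(359.29970723262466), np.float64(185.9255860158758))
shift cm [-41.06 -11.19   3.93] turn 13.5 cur y 8.7 F [1.  1.3 2.9] gap 85.3 t 8.225 pos [528.1 165.5 240.5] tilt -1.0
```

View pics/g4.png

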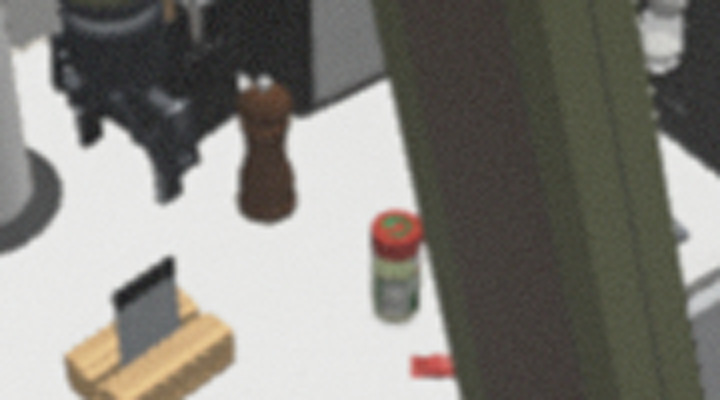

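The plate stands upright and free in the groove (crop px (145,310)), with the gripper clear above it. The arm hides the clip in this view, so I'll keep the top-view value, 62 mm. Now to the handle.

>>> drive_tool --targets '[0.57,-5,-1.4,0.5,1.5,0.57,-10,-2.7,1,3,0.57,-15,-4,1.5,4.5,0.57,-20,-5.4,2,6,0.57,-25,-6.8,2,7.5]'

```text
t: 8.85
position: [495.3, -94.0, 214.2]
ee_rot: [-0.0, 0.7, 0.714, -0.0]
contact_force: [-0.3, -0.6, 1.3]
finger_gap: 36.7
grip_force: 0.0
```

```bash
python3 -c "
from h import *
plan([479.8,-257.2,200],-4.8)"
```

```text
shift cm [-16.29  -1.88   1.41] turn 5.9 cur y 1.1 F [-0.3 -0.6  1.3] gap 36.7 t 8.85 pos [495.3 -94.  214.2] tilt -1.0
```

>>> drive_tool --targets '[0.57,-5,-0.6,0.5,2,0.57,-10,-1.2,1,4,0.57,-14.5,-1.7,1.4,5.9,0.57,-16.3,-1.9,1.4,5.9,0.57,-16.3,-1.9,1.4,5.9]'

```text
t: 9.48
position: [480.4, -256.5, 200.5]
ee_rot: [-0.0, 0.736, 0.677, 0.0]
contact_force: [-0.2, 0.0, 0.7]
finger_gap: 36.7
grip_force: 0.0
```

```bash
python3 - <<'E'
from h import *
plan([479.8,-257.2,61],-4.8)
p,d,c=grab("top")
# plate check: points above stand top
P=cloud(d,c);q=P[165:215,225:290].reshape(-1,3);m=(q[:,2]>100)&(q[:,2]<140)
print(m.sum(),cv2.minAreaRect(q[m,:2].astype(np.float32)),np.median(q[m,2]))
E
```

```text
shift cm [-0.08 -0.05 13.95] turn -0.0 cur y -4.8 F [-0.2  0.   0.7] gap 36.7 t 9.475 pos [ 480.4 -256.5  200.5] tilt -1.0
60 ((525.8546752929688, 163.31195068359375), (9.179553031921387, 62.87466812133789), 8.968156814575195) 121.01429480017396
```

The plate's top is at z 121 mm at (526,163), so it is standing on the groove floor. Going down to the handle.

>>> drive_tool --targets '[0.57,-0.1,0,5,0,0.57,-0.1,0,9,0,0.57,-0.1,0,10.5,0,0.57,-0.1,0,11.2,0,0.57,-0.1,0,11.5,0]'

```text
t: 10.15
position: [481.4, -256.9, 86.6]
ee_rot: [0.001, 0.735, 0.678, 0.0]
contact_force: [0.0, -0.4, -0.4]
finger_gap: 36.7
grip_force: 0.0
```

>>> drive_tool --targets '[0.57,0,0,0.6,0,0.57,0,0,1.2,0,0.57,0,0,1.8,0,0.57,0,0,2.4,0,0.57,0,0,2.4,0]'

```text
t: 10.78
position: [480.0, -256.7, 61.2]
ee_rot: [-0.001, 0.736, 0.677, -0.0]
contact_force: [-0.3, 0.5, -0.6]
finger_gap: 36.6
grip_force: 0.0
```

>>> drive_tool --targets '[1,0,0,0,0,1,0,0,0,0,1,0,0,0,0,1,0,0,0,0,1,0,0,0,0]' --grip_force 80

```text
t: 11.4
position: [480.0, -256.9, 62.1]
ee_rot: [-0.0, 0.736, 0.677, -0.0]
contact_force: [-2.8, -0.2, 5.5]
finger_gap: 9.4
grip_force: 78.2
```

```bash
python3 -c "
from h import *
a=np.radians(-4.8);e=np.array([np.cos(a),np.sin(a)])
s=r.state();print((s['position'][:2]-[534.5,-262])@e)
plan(np.array([480,-256.7,61])-62*np.r_[e,0],-4.8)"
```

```text
-54.69739262581457
shift cm [ 0.03 -6.21  0.11] turn 0.1 cur y -4.7 F [-2.8 -0.2  5.5] gap 9.4 t 11.4 pos [ 480.  -256.9   62.1] tilt -1.0
```

>>> drive_tool --targets '[1,0,-0.5,0,0,1,0,-1.2,0,0,1,0,-2,0,0,1,0,-3,0,0,1,0,-3,0,0]'

```text
t: 12.02
position: [452.5, -254.8, 62.1]
ee_rot: [0.002, 0.736, 0.677, 0.001]
contact_force: [6.2, 2.6, -2.4]
finger_gap: 9.2
grip_force: 78.1
```

>>> drive_tool --targets '[1,0,-1,0,0,1,0,-2,0,0,1,0,-2.8,0,0,1,0,-3.3,0,0,1,0,-3.3,0,0]'

```text
t: 12.65
position: [420.8, -252.2, 62.1]
ee_rot: [0.003, 0.736, 0.677, 0.002]
contact_force: [8.4, 3.4, -2.8]
finger_gap: 9.2
grip_force: 78.5
```

```bash
python3 - <<'E'
from h import *
a=np.radians(-4.8);e=np.array([np.cos(a),np.sin(a)])
for i in range(3):
    p,d,c=grab("top");s=r.state();print(((s['position'][:2]-[480,-256.7])@e).round(2),s['contact_force'].round(1),s['finger_gap'].round(1),s['position'].round(1))
save("g5.png",cv2.resize(p[175:245,340:420],None,fx=7,fy=7,interpolation=cv2.INTER_CUBIC))
E
```

```text
Traceback (most recent call last):
AttributeError: 'float' object has no attribute 'round'
```

>>> drive_tool --targets '[1,0,-0.25,0,0,1,0,-0.25,0,0,1,0,-0.25,0,0,1,0,-0.25,0,0]'

```text
t: 13.2
position: [418.8, -252.0, 62.1]
ee_rot: [0.003, 0.736, 0.677, 0.002]
contact_force: [8.9, 3.4, -3.7]
finger_gap: 9.4
grip_force: 78.5
```

```bash
python3 - <<'E'
from h import *
a=np.radians(-4.8);e=np.array([np.cos(a),np.sin(a)]);ps=[]
for i in range(6):
    p,d,c=grab("top");ps.append(p.astype(float));s=r.state();print((s['position'][:2]-[480,-256.7])@e,s['contact_force'],s['finger_gap'],s['position'])
p=np.mean(ps,0).astype(np.uint8)
save("g5.png",cv2.resize(p[175:245,340:420],None,fx=7,fy=7,interpolation=cv2.INTER_CUBIC))
E
```

```text
-61.400126163095436 [ 8.87932772  3.78973976 -2.97589394] 9.127317932014362 [ 418.77691936 -252.01819331   62.10790228]
-61.35785237743227 [ 8.57079806  3.01058159 -3.96832217] 9.420473955338453 [ 418.81528255 -252.0665352    62.12149041]
-61.369732295975396 [ 9.3040074   2.70197644 -3.59483703] 9.224905904775703 [ 418.80571969 -252.0384442    62.09781797]
-61.35790652088252 [ 8.86758669  4.12537266 -3.44281959] 9.02385320431972 [ 418.81699807 -252.04545853   62.13100629]
-61.358186089721926 [ 8.77815828  3.51090776 -3.6480589 ] 9.424219886940342 [ 418.81551207 -252.05981388   62.13617349]
-61.37346668349062 [ 8.91180131  3.6688278  -3.3259787 ] 9.09636806216381 [ 418.80048519 -252.05615198   62.12283267]
```

View pics/g5.png

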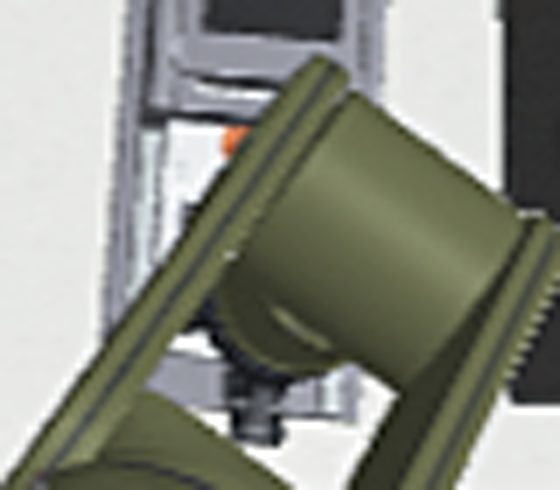

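The pull is 61.4 mm against an estimated 62 ± 2 mm. The 8.9 N holding force matches the spring law at that distance, and the slide is still. Handing in.

```bash
python3 -c "
from h import *
print(r.job_done())"
```

```text
the job is handed in; nothing more can be done
None
```

The job is handed in: the plate stands released in the groove, and the gripper holds the slide 61.4 mm out against an estimated clip setting of 62 ± 2 mm, though the arm hid the pointer from the cameras at the end so I could not check its alignment by eye.

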